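# Start the vacuum packer's pump warm-up and hold the lid shut

## Task

Start the empty vacuum packer's morning pump warm-up: press the mains rocker over to on (push down the rear end that stands proud), then press the round pump key fully and let it come up again, and after that press the open lid down by the black pad on its front edge until it is fully shut. Finish still holding the lid shut with the fingertips, because it springs open again if let go. The lid is only to be pressed, not raised; press no other key, and leave the loose things around the machine where they stand.

Things in the scene. Friction and masses are not known exactly. Their poses are not given: they have to be found in the camera images.
- packer: Fixed steel vacuum packer, in mm: 400 wide (y), 480 deep (x -260 to 220). Origin under it; x to its rear, y to the operator's left, z up. Front: grey panel rising at 15 deg from z 100 at x -260 to z 132 at x -139, outward normal (-0.259, 0, 0.966). Row of controls at x -210: rocker (y 155), gauge (93), display (22), square keys (-42, -82), round key (-126), oblong key (-172). Chamber rim z 153.
- rocker (a joint): Mains rocker at the panel's left end, black, 27 mm wide, 48 mm front to rear, a shallow V tipping about its middle. 0 = off: rear half (lid side) stands proud at 18 degrees, its end 12 mm above the panel, front half flat, 5 mm above it. 0.32 rad = on: rear half flat at 5 mm, front end proud. Stays where it is left; pushing the rear end over takes about 3.5 N.
- rocker_rear (a point): Point on the top face of the rocker's rear half, on its middle line, 18 mm to the rear of the tipping axis and 6 mm from the rear end: the place to press for on. It moves down about 6 mm as the rocker goes over.
- key_pump (a joint): Travel of the round pump key in m, straight into the panel: 0 = up, 0.005 = fully in. A spring returns it; 1.4 N starts it, 5 N takes it fully in.
- key_pump_top (a point): Middle of the top face of the round black pump key, 26 mm in diameter, the only round key; the top stands 8 mm above the panel when up (3 mm when fully in). The edges of the neighbouring keys are 31 mm (left) and 37 mm (right) from its middle.
- key_minus (a joint): Travel in m (0 up, 0.005 fully in) of the square 18 mm key next to the display; not to be pressed.
- key_plus (a joint): Travel in m (0 up, 0.005 fully in) of the square 18 mm key between key_minus and the round pump key; not to be pressed.
- key_stop (a joint): Travel in m (0 up, 0.005 fully in) of the oblong stop key, 18 mm wide and 36 mm long front to rear, at the right end of the panel; not to be pressed.
- lid_front (a point): Middle of the lower front edge of the lid, a flat clear plate 370 mm wide, 335 mm deep, 12 mm thick, 1.2 kg, on a stiff sprung hinge line along y at x 203, z 163 mm in the packer's frame; it starts 24 to 33 degrees open, front edge up. It stays put when open; pressing it down at the pad takes about 3 N at first, rising to about 12 N near shut; let go, it springs up to about 18 degrees.
- lid_pad (a point): Middle of the top face of the black rubber hand pad on the lid's front edge, 150 mm wide (y), 40 mm front to rear, 8 mm thick. Moves with the lid on an arc about the hinge line: in the lid's own plane it lies 337 mm in front of that line and 14 mm above it. Lid shut: 177 mm above the table, at x -134 mm in the packer's frame. Raised, it is clear of the controls.
- scraper: Bystander: bench scraper lying in front of the packer, steel blade and white round grip, 150 x 90 mm, 25 mm high. Origin under its middle.
- tub: Bystander: open white tub, 100 mm across, 50 mm high, in front of the packer. Origin under its middle.
- brush: Bystander: pastry brush with wooden handle, 200 mm long, 42 mm wide, 20 mm high, lying in front of the packer. Origin under its middle.
- shaker: Bystander: metal flour shaker, 72 mm across, 106 mm high, standing beside the packer. Origin under its middle.
- oil: Bystander: amber bottle, 58 mm across, 160 mm high, standing beside the packer. Origin under its middle.
- jar: Bystander: jar, 72 mm across, 85 mm high, standing beside the packer. Origin under its middle.
- bowl: Bystander: steel bowl, 140 mm across, 55 mm high, beside the packer. Origin under its middle.

How it is judged (in metres and radians):
On the way, in this order (a step that is already met when the one before it is completed fails the run):
1. the mains rocker is pressed over to on, with the lid still open (value of joint rocker above 0.24 rad and z of lid_pad in the frame of packer above 0.276 m), for 0.1 s.
2. the round pump key is pressed in, mains on and lid open (all of step 1 and value of joint key_pump above 0.0033 m), for 0.05 s.
3. the pump key has come up again, lid still open (all of step 1 and value of joint key_pump below 0.0015 m), for 0.1 s.
4. the lid is pressed fully shut by the fingers (z of lid_pad in the frame of packer below 0.185 m and contact force between the fingers and packer above 3 N), for 0.2 s.
At the end, for the whole second after the job is handed in: The rocker is on (past 0.24 rad), the pump key is up (within 1.5 mm), and the lid is fully shut (pad within 8 mm of its shut height, 177 mm above the table), held down by the fingers with more than 3 N (all of step 4 and value of joint rocker above 0.24 rad and value of joint key_pump below 0.0015 m); the arm keeps its last pose, push and grip.
It fails at once if the pump key was pressed while the mains was off (value of joint key_pump above 0.0033 m and value of joint rocker below 0.16 rad).
It fails at once if the lid was pressed shut while the mains was off (z of lid_pad in the frame of packer below 0.21 m and value of joint rocker below 0.16 rad).
It fails at once if another key was pressed (value of joint any of key_minus, key_plus, key_stop above 0.0025 m).
It fails at once if the lid was raised instead of pressed (z of lid_pad in the frame of packer above 0.386 m).
It fails at once if a loose thing beside the machine was shifted, lifted or knocked over (distance of any of scraper, tub, brush, shaker, oil, jar, bowl from where it was at the start of the episode above 0.03 m or angle between any of scraper, tub, brush, shaker, oil, jar, bowl's own z axis and vertical above 0.6 rad).
It also fails if it takes over 64 s, if anything falls off the work surface, if the arm or the gripper's body presses on something with over 40 N, if the wrist force passes 120 N, or if a joint passes its speed limit or range.

## Robot

A 6-joint arm with a two-finger parallel gripper is mounted at the origin on the work surface. World frame = base frame: x ahead of the robot, y to its left, z up, the work surface at z = 0. Lengths are in mm, angles in rad, forces in N, time in s.
With the tool pointing down it reaches from about 300 to 775 mm from the base axis. Payload 14.6 kg.
Tool frame: the origin (TCP) lies on the centre line of the jaws, within the pads' length; the fingertips stand 19 mm ahead of it and the grasp point (between the pads) is the TCP (bot.tip_reach is the distance from the TCP to the fingertips, in mm); y points along the fingers, x is the direction in which the jaws open and shut, and the axes are right-handed (so a half turn about y gives the same grasp; the last joint's range is limited). The gripper opens to 85 mm and grips with 20 to 120 N. Pads are 22 mm wide; open, the fingers measure 114 mm over their backs; the gripper's body (76 mm by 85 mm) begins 54 mm behind the grasp point. The pads swing forward as they close: fully open they stand 13 mm farther back than shut.
Start: joints at [1.213, 0.3, 1.521, -0, 1.321, -0.067], TCP at [157.693, 526.899, 250.281] pointing down, gripper open.
Joint ranges: [-3.03, 3.03], [-0.79, 2.21], [0.23, 2.52], [-1.04, 4.18], [0, 3.07], [-2.55, 2.55]. Speed limits (rad/s): [2.22, 2.22, 2.57, 3.14, 3.14, 3.14].

## Interface

Orientations are given as a unit quaternion [w, x, y, z].
In Python, from rig import bot gives the robot as it stands. Calls block until the motion is done:
- bot.move_to(position, orientation): joint-space move of the TCP to a pose.
- bot.servo_line(position, attitude=None, speed=150, until_force=None): straight line of the TCP; attitude=None keeps the orientation; speed is the mean speed in mm/s. With until_force (N) it stops when the force on the tool has changed by that much, and returns True; else False.
- bot.move_joints(angles): joint-space move.
- bot.move_gripper(opening, grip_force=None): finger opening in mm; grip_force is the grip in N (None keeps the last); returns when the fingers have stopped.
- bot.dwell(seconds).
- bot.ik(position, orientation): joint angles nearest the present ones, or None.
- bot.read_state(): the state.
- bot.read_camera(name): name is "scene" or "side" or "wrist"; returns a dict with "image" (384x512x3 uint8, blue, green, red), "depth" (384x512 float32, mm along the optical axis (not along the pixel's ray), 0 where there is no reading), "fovy" (degrees; the focal length in pixels is half the picture's height over the tangent of half this angle, whatever the lens; pixels are square), "cx", "cy" (the principal point, pixels), "eye" and "attitude" of the camera in the world; the wrist camera has in their place "mount" (4x4, takes a point from camera to tool coordinates, whose origin is the TCP and whose axes are the tool frame's). Camera axes: x right, y down, z forward; pixel columns grow to the right and rows downward; lengths in mm; the calibration is good to about 2 mm. A picture is of the moment at which its call begins: read the wrist's pose just before it.
A pose or a line that the arm cannot do raises bot.MotionError and nothing moves.
- bot.finish_job(): hands the job in, once; it reports no verdict.
The state is a dict: "clock": time; "joint_positions": joint angles; "qvel": joint speeds; "effort": joint torques, N m; "ee_pos": TCP position; "tool_rot": TCP orientation; "ft_force": force on the tool from outside, world axes, zero at the start; "moment": the same for the moment, N m; "grip_width": finger opening in mm.
Only numpy, scipy, OpenCV 4.12 (cv2) and the standard library are available. Lean on these libraries where they do the work, as an engineer would, in place of code of your own. Each camera call takes 0.05 s, during which the arm holds its last target.

## Working session

There is one attempt and no reset: what is moved stays moved. The work goes in short steps, each a Python script; the robot and the scene stay as the last script left them, time stands still between calls to the robot, and variables do not carry over. Pictures are saved under pics/ and viewed, and the job is handed in when it is done.

```bash
ls; mkdir -p pics
python3 - <<'E'
from rig import bot
import cv2,numpy as np
s=bot.read_state(); print(s['clock'],s['ee_pos'],s['tool_rot'],s['grip_width'])
for n in("scene","side","wrist"):
    c=bot.read_camera(n); cv2.imwrite(f"pics/{n}0.png",c["image"]); np.savez(f"{n}0.npz",**c)
    print(n,{k:v for k,v in c.items() if k not in("image","depth")}, (c["depth"]>0).mean())
E
```

```text
pics
0.0 [157.61355268 526.69377036 249.68546263] [-0.56691951  0.56739534  0.42191915 -0.42266893] 85.59130703465173
scene {'fovy': 52.98294661768418, 'cx': 259.980976242322, 'cy': 188.4285089538042, 'eye': array([645.33969584, 644.04075767, 929.15840434]), 'attitude': array([-0.02061475,  0.07105003,  0.9433407 , -0.32347371])} 0.9961802164713541
side {'fovy': 42.66411796848066, 'cx': 256.5344802320273, 'cy': 195.09849968078348, 'eye': array([ 421.13754903, -910.10274457,  808.14090593]), 'attitude': array([-0.45053722,  0.88974078, -0.06718113,  0.02939816])} 0.996185302734375
wrist {'fovy': 59.07940480410614, 'cx': 260.074829959215, 'cy': 190.60833351236622, 'mount': array([[ 9.99999828e-01,  1.19652739e-04, -5.74635892e-04,
        -2.43571119e-01],
       [ 5.84860823e-04, -2.85864685e-01,  9.58269816e-01,
        -1.21822521e+02],
       [-4.96084997e-05, -9.58269987e-01, -2.85864705e-01,
         7.21374250e+01],
       [ 0.00000000e+00,  0.00000000e+00,  0.00000000e+00,
         1.00000000e+00]])} 0.9957834879557291
```

View pics/scene0.png

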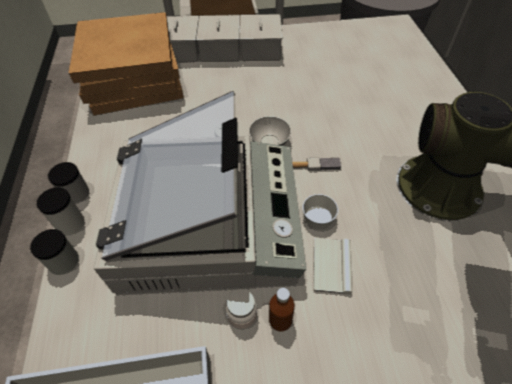

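View pics/side0.png

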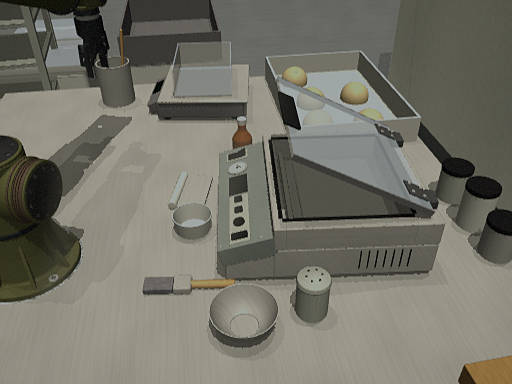

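View pics/wrist0.png

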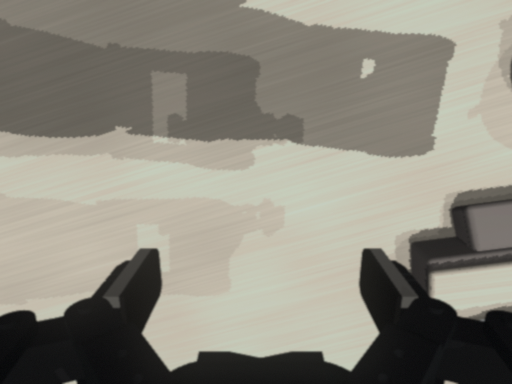

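The scene view shows the panel at about px (270,205), with the rocker at (285,249), gauge at (283,228) and round key near (274,162). In the side view the panel runs from the rocker at (236,155) to the oblong key at (239,236). I'll zoom in on both.

```bash
cat > h.py <<'E'
import numpy as np, cv2
from scipy.spatial.transform import Rotation as R
def Rq(q): return R.from_quat([q[1],q[2],q[3],q[0]])
def load(n): return dict(np.load(n+".npz"))
def cam(c,st=None):
    if 'eye' in c: return np.array(c['eye']),Rq(c['attitude']).as_matrix()
    M=np.array(c['mount']);Rt=Rq(st['tool_rot']).as_matrix()
    return np.array(st['ee_pos'])+Rt@M[:3,3], Rt@M[:3,:3]
def ray(c,u,v,st=None):
    e,Rm=cam(c,st); f=c['image'].shape[0]/2/np.tan(np.radians(float(c['fovy']))/2)
    d=np.stack([(np.asarray(u)-c['cx'])/f,(np.asarray(v)-c['cy'])/f,np.ones(np.shape(u))],-1)
    return e,d@Rm.T
def pts(c,u,v,st=None):
    e,d=ray(c,u,v,st); z=c['depth'][np.asarray(v).astype(int),np.asarray(u).astype(int)]
    return e+d*np.asarray(z)[...,None]
def onplane(c,u,v,p0,n,st=None):
    e,d=ray(c,u,v,st); n=np.asarray(n,float); return e+d*(((p0-e)@n)/(d@n))[...,None]
def proj(c,P,st=None):
    e,Rm=cam(c,st); f=c['image'].shape[0]/2/np.tan(np.radians(float(c['fovy']))/2)
    q=(np.asarray(P)-e)@Rm; return q[...,:2]/q[...,2:]*f+[float(c['cx']),float(c['cy'])]
E
python3 - <<'E'
from h import *
a=load("scene0");b=load("side0")
cv2.imwrite("pics/zs.png",cv2.resize(a['image'][130:285,200:320],None,fx=3.8,fy=3.8,interpolation=cv2.INTER_CUBIC))
cv2.imwrite("pics/zd.png",cv2.resize(b['image'][75:285,205:325],None,fx=2.8,fy=2.8,interpolation=cv2.INTER_CUBIC))
for n,c,l in(("scene",a,[(450,330),(345,205),(262,200),(285,249),(274,162)]),("side",b,[(100,330),(236,155),(239,236),(288,110)])):
    for u,v in l: print(n,u,v,pts(c,u,v).round(1))
E
```

```text
scene 450 330 [162.  417.4  -2.8]
scene 345 205 [305.7  27.   -3.1]
scene 262 200 [559.5  64.7 126. ]
scene 285 249 [526.  208.4 115.9]
scene 274 162 [506.1 -62.8 122.6]
side 100 330 [ 194.4 -229.2    0.8]
side 236 155 [525.3 210.6 115.6]
side 239 236 [ 493.9 -123.8  121.2]
side 288 110 [624.3  30.  329.1]
```

View pics/zs.png

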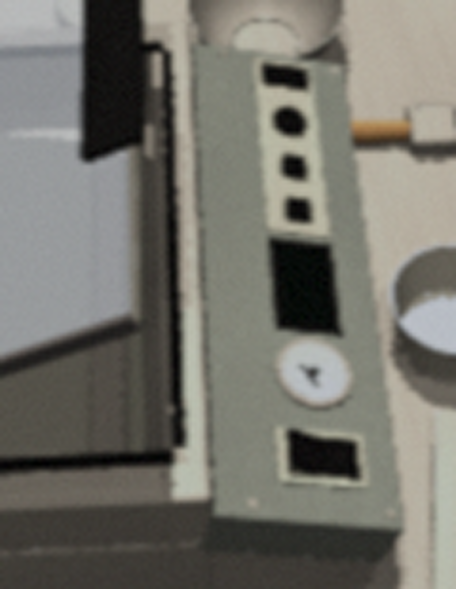

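View pics/zd.png

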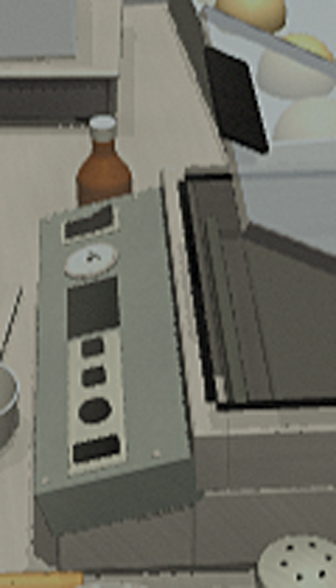

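Run:
```python
from h import *
from scipy.spatial.transform import Rotation as R
for n,(x0,x1,y0,y1) in(("scene",(256,300,135,262)),("side",(215,262,140,250))):
    c=load(n+"0"); g=c['image'].max(2)[y0:y1,x0:x1]
    m=(g<75).astype(np.uint8)
    k,lab,st,ce=cv2.connectedComponentsWithStats(m)
    for i in range(1,k):
        if st[i,4]<25 or st[i,4]>900: continue
        u,v=ce[i]+[x0,y0]
        e,d=ray(c,u,v)
        p=e+d*(121.1-e[2])/d[2]
        print(n,st[i].tolist(),(u.round(1),v.round(1)),'z121:',p.round(1))
```

```text
scene [13, 12, 12, 6, 57] (np.float64(274.5), np.float64(149.5)) z121: [ 496.3 -111.1  121.1]
scene [16, 23, 8, 8, 42] (np.float64(275.7), np.float64(161.5)) z121: [500.9 -65.  121.1]
scene [19, 36, 5, 6, 28] (np.float64(277.0), np.float64(173.5)) z121: [504.9 -21.3 121.1]
scene [19, 47, 7, 6, 31] (np.float64(278.1), np.float64(184.9)) z121: [508.9  18.2 121.1]
scene [15, 58, 19, 25, 399] (np.float64(279.6), np.float64(205.2)) z121: [516.8  84.2 121.1]
scene [20, 108, 18, 13, 177] (np.float64(284.2), np.float64(249.5)) z121: [528.8 212.1 121.1]
side [13, 8, 17, 12, 99] (np.float64(236.8), np.float64(154.2)) z121: [527.1 205.3 121.1]
side [14, 34, 19, 22, 322] (np.float64(237.7), np.float64(184.4)) z121: [513.2  65.9 121.1]
side [19, 56, 8, 7, 44] (np.float64(237.5), np.float64(198.6)) z121: [506.    8.5 121.1]
side [19, 66, 9, 7, 45] (np.float64(238.1), np.float64(209.1)) z121: [502.8 -31.2 121.1]
side [18, 77, 12, 9, 80] (np.float64(238.5), np.float64(221.2)) z121: [498.7 -74.6 121.1]
side [16, 90, 17, 10, 114] (np.float64(239.1), np.float64(234.9)) z121: [ 494.6 -120.1  121.1]
```

```bash
cat > fit.py <<'E'
from h import *
from scipy.optimize import least_squares
L=np.array([[-212.1,-172],[-212.1,-126],[-212.1,-82],[-212.1,-42],[-212,155]])
S=np.array([[496.3,-111.1],[500.9,-65],[504.9,-21.3],[508.9,18.2],[528.8,212.1]])
D=np.array([[494.6,-120.1],[498.7,-74.6],[502.8,-31.2],[506,8.5],[527.1,205.3]])
W=(S+D)/2
def f(p):
    c,s=np.cos(p[2]),np.sin(p[2]); return ((L@np.array([[c,s],[-s,c]]))+p[:2]-W).ravel()
r=least_squares(f,[700,50,-.1])
if __name__=="__main__":
    print(r.x,np.degrees(r.x[2]),r.fun.round(1))
E
python3 fit.py
python3 - <<'E'
from h import *
from fit import r
from rig import bot
s=bot.read_state(); print(Rq(s['tool_rot']).as_matrix().round(2), bot.tip_reach)
# lid pad mask
x,y,yaw=r.x; Rz=R.from_euler('z',yaw).as_matrix(); O=np.array([x,y,0])
for th in(24,27,30,33):
    t=np.radians(th); P=[O+Rz@[203-337*np.cos(t)+14*np.sin(t),yy,163+337*np.sin(t)+14*np.cos(t)] for yy in(-75,0,75)]
    print(th,np.round(P[1],1),proj(load("scene0"),P).round(0).tolist(),proj(load("side0"),P).round(0).tolist())
for n,(x0,x1,y0,y1) in(("scene",(215,242,110,180)),("side",(270,305,85,135))):
    c=load(n+"0"); m=(c['image'].max(2)[y0:y1,x0:x1]<50); v,u=np.nonzero(m); print(n,u.mean()+x0,v.mean()+y0,m.sum())
    Q=pts(c,u+x0,v+y0); Q=Q[Q[:,2]>250]; print(np.median(Q,0), ((Q-O)@Rz).mean(0))
E
```

```text
[ 7.23248766e+02  3.40596452e+01 -9.99117459e-02] -5.724521365293035 [-0.4 -0.3 -0.2 -0.4  0.2 -0.1  0.6  0.1 -0.2  0.7]
[[ 0.29 -0.   -0.96]
 [ 0.96 -0.    0.29]
 [-0.   -1.    0.  ]] 19.0
24 [624.6  44.  312.9] [[231.0, 123.0], [231.0, 146.0], [231.0, 172.0]] [[290.0, 130.0], [287.0, 114.0], [284.0, 99.0]]
27 [632.8  43.1 328.5] [[227.0, 118.0], [227.0, 142.0], [227.0, 168.0]] [[294.0, 124.0], [291.0, 107.0], [287.0, 93.0]]
30 [641.8  42.2 343.6] [[223.0, 113.0], [222.0, 137.0], [222.0, 163.0]] [[299.0, 117.0], [295.0, 101.0], [291.0, 86.0]]
33 [651.6  41.2 358.3] [[218.0, 109.0], [217.0, 132.0], [216.0, 158.0]] [[304.0, 110.0], [300.0, 94.0], [296.0, 80.0]]
scene 229.72774869109946 145.7866492146597 764
[628.56483625  56.94193346 327.60209935] [-96.20161317  11.64956322 328.80199788]
side 288.26171875 110.416015625 512
[624.9566465   28.46990904 328.0519272 ] [-97.88026515 -17.42760702 330.52760821]
```

```bash
cat >> h.py <<'E'
from fit import r as _r
O=np.array([_r.x[0],_r.x[1],0.]); RZ=R.from_euler('z',_r.x[2]).as_matrix()
def W(p): return O+RZ@np.asarray(p,float)
def loc(p): return RZ.T@(np.asarray(p)-O)
def att(tilt):  # tilt deg: approach (sin,0,-cos) in packer frame; positive = tips toward rear
    t=np.radians(tilt); a=np.array([np.sin(t),0,-np.cos(t)]); z=np.array([-np.cos(t),0,-np.sin(t)]); x=np.cross(a,z)
    M=RZ@np.c_[x,a,z]; q=R.from_matrix(M).as_quat(); return np.array([q[3],q[0],q[1],q[2]]), RZ@a
NP=np.array([-0.2588,0,0.9659]); TP=np.array([0.9659,0,0.2588])
def panel(y,along,h): return W(np.array([-210,y,113.4])+TP*along+NP*h)
E
sed -i 's/^from h import \*/import numpy as np/' fit.py
python3 - <<'E'
from h import *
from rig import bot
q,a=att(15)
for y,al,h in((155,19,130),(155,19,5),(-126,0,30),(-126,0,3)):
    p=panel(y,al,h)-19*a; print(p.round(1),bot.ik(p,q))
p=panel(155,19,120)-19*a
bot.move_gripper(0,40)
bot.move_to(p,q)
s=bot.read_state(); c=bot.read_camera("wrist"); np.savez("w1.npz",pos=s['ee_pos'],rot=s['tool_rot'],**c)
im=c['image'].copy(); st=s
for y,al,h in((155,19,8.5),(-126,0,8),(155,24,12),(155,-24,5)):
    u=proj(c,panel(y,al,h),s); print(u.round(1)); cv2.circle(im,tuple(int(i) for i in u),3,(0,0,255),1)
u=proj(c,s['ee_pos']+19*a,s);cv2.circle(im,tuple(int(i) for i in u),3,(0,255,0),1)
cv2.imwrite("pics/w1.png",im); print(s['clock'],s['ee_pos']-p,s['grip_width'],s['ft_force'])
E
```

```text
[509.6 211.2 262.2] [ 0.37504341  0.18693476  1.65121389 -0.13508982  1.07336339 -1.0450318 ]
[541.8 208.  141.5] [ 0.34702672  0.38120068  1.70281147 -0.15269466  0.82632987 -1.03332369]
[489.1 -69.1 160.7] [-0.22989837  0.1616331   1.93785105  0.04757737  0.78298551 -1.73013702]
[496.1 -69.8 134.7] [-0.22784457  0.21784083  1.94198548  0.04995003  0.72263019 -1.73189458]
[259.8 187.9]
[-109.7  163.5]
[259.8 195.4]
[259.9 131.5]
2.65 [-0.27634883  0.68078566 -0.03868089] 0.11863980323832783 [-0.29686046 -0.20501648  0.52914733]
```

View pics/w1.png

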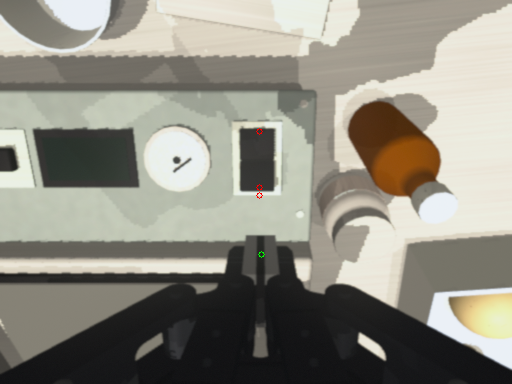

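The wrist view (robot side up) shows the rocker at px x 239-275, y 127-192. That is about 2 mm towards the robot from my prediction, so I'm using along = 17. Pressing now.

Run:
```python
from h import *
from rig import bot
q,a=att(15)
tip=lambda y,al,h: panel(y,al,h)-19*a
bot.servo_line(tip(155,17,22),q,speed=120)
f0=np.array(bot.read_state()['ft_force'])
hit=bot.servo_line(tip(155,17,1),q,speed=25,until_force=9)
bot.dwell(.2)
s=bot.read_state(); P=loc(s['ee_pos']+19*a)-[-210,155,113.4]
print(hit,'h',P@NP,'along',P@TP,'dy',P[1],(np.array(s['ft_force'])-f0).round(1))
bot.servo_line(tip(155,17,90),q,speed=150)
s=bot.read_state(); c=bot.read_camera("wrist"); np.savez("w2.npz",pos=s['ee_pos'],rot=s['tool_rot'],**c)
cv2.imwrite("pics/w2.png",c['image'])
c=bot.read_camera("side"); cv2.imwrite("pics/zd2.png",cv2.resize(c['image'][75:285,205:325],None,fx=2.8,fy=2.8,interpolation=cv2.INTER_CUBIC))
c=bot.read_camera("scene"); cv2.imwrite("pics/zs2.png",cv2.resize(c['image'][130:285,200:320],None,fx=3.8,fy=3.8,interpolation=cv2.INTER_CUBIC))
print(s['clock'])
```

```text
True h 5.412345330259482 along 17.69844884041369 dy 0.15881158985874322 [-2.9  0.   6.9]
5.25
```

View pics/w2.png

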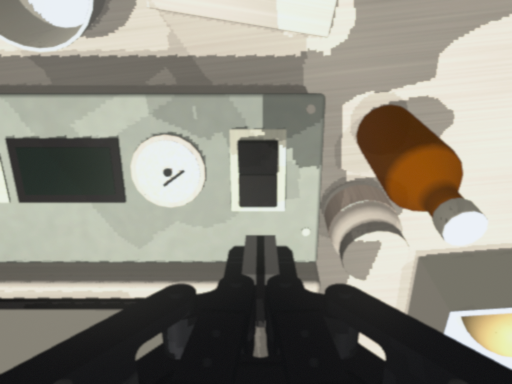

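View pics/zd2.png

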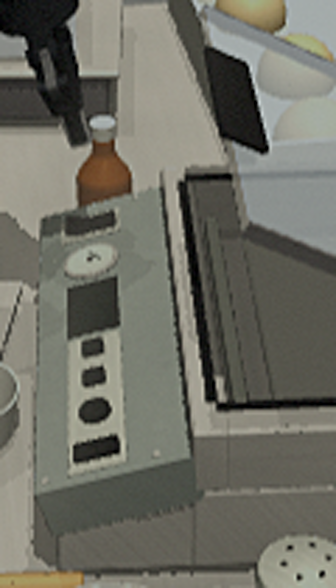

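Run:
```python
from h import *
for n,rows,pan in(("w1",range(131,192,5),(218,226)),("w2",range(142,207,5),(212,222))):
    d=load(n); st=dict(ee_pos=d['pos'],tool_rot=d['rot'])
    out=[]
    for v in rows:
        def hh(us):
            us=np.array(us); Q=pts(d,us,np.full(len(us),v),st); L=(Q-O)@RZ-[-210,155,113.4]; return np.median(L@NP),np.median(L@TP)
        a=hh(range(246,270)); b=hh(range(*pan)); out.append((round(a[1],1),round(a[0]-b[0],1)))
    print(n,out)
```

```text
w1 [(np.float64(-24.2), np.float64(5.5)), (np.float64(-20.4), np.float64(4.8)), (np.float64(-16.7), np.float64(5.2)), (np.float64(-12.8), np.float64(4.4)), (np.float64(-9.0), np.float64(5.0)), (np.float64(-5.2), np.float64(5.0)), (np.float64(-1.3), np.float64(5.3)), (np.float64(2.4), np.float64(6.5)), (np.float64(6.0), np.float64(7.9)), (np.float64(9.7), np.float64(8.3)), (np.float64(13.4), np.float64(10.0)), (np.float64(17.1), np.float64(11.6)), (np.float64(23.9), np.float64(1.4))]
w2 [(np.float64(-23.7), np.float64(11.2)), (np.float64(-20.5), np.float64(12.0)), (np.float64(-17.1), np.float64(10.6)), (np.float64(-13.4), np.float64(9.0)), (np.float64(-9.8), np.float64(7.5)), (np.float64(-6.1), np.float64(6.9)), (np.float64(-2.4), np.float64(5.4)), (np.float64(1.4), np.float64(4.6)), (np.float64(4.9), np.float64(4.9)), (np.float64(8.5), np.float64(4.4)), (np.float64(12.1), np.float64(4.5)), (np.float64(15.9), np.float64(4.4)), (np.float64(19.5), np.float64(4.6))]
```

The wrist depth shows the rocker's rear half flat, about 4.5 mm above the panel, and the front half proud at 12 mm, so the mains is on. Next I move over the pump key at 60 mm and check with the wrist camera.

Run:
```python
from h import *
from rig import bot
q,a=att(15)
tip=lambda y,al,h: panel(y,al,h)-19*a
bot.servo_line(tip(-126,-2,90),q,speed=200)
s=bot.read_state(); c=bot.read_camera("wrist"); np.savez("w3.npz",pos=s['ee_pos'],rot=s['tool_rot'],**c)
im=c['image'].copy()
for y in(-126,-82,-172):
    u=proj(c,panel(y,0,8),s); print(u.round(1)); cv2.circle(im,tuple(int(i) for i in u),2,(0,0,255),1)
cv2.imwrite("pics/w3.png",im)
g=(c['image'].max(2)[100:225]<60).astype(np.uint8)
k,l,t,ce=cv2.connectedComponentsWithStats(g)
for i in range(1,k):
    if 150<t[i,4]<6000:
        print(t[i],ce[i]+[0,100],[ (onplane(c,*(ce[i]+[0,100]),panel(0,0,8),RZ@NP,s)-panel(-126,0,8))@RZ])
print(s['clock'])
```

```text
[260.  202.1]
[323.6 202.1]
[193.7 202.1]
[363  85  26  24 580] [375.48965517 196.45517241] [array([-4.02023464, 79.57915314, -1.07716816])]
6.9583
```

View pics/w3.png

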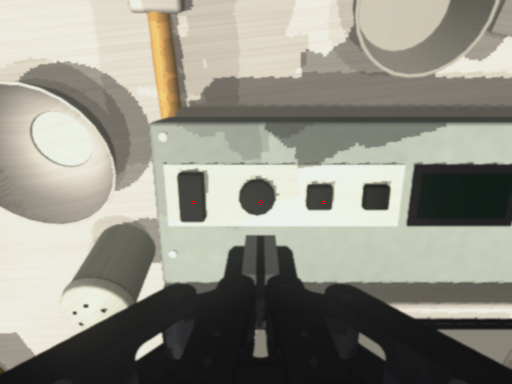

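The wrist view shows the round key at (257,197) with my prediction at (260,202), about 2 mm in y and 3 mm along the panel. I'll correct for that and press.

Run:
```python
from h import *
from rig import bot
q,a=att(15)
tip=lambda y,al,h: panel(y,al,h)-19*a
y,al=-127.5,-3
bot.servo_line(tip(y,al,20),q,speed=120)
f0=np.array(bot.read_state()['ft_force'])
def rep(t):
    s=bot.read_state(); P=loc(s['ee_pos']+19*a)-[-210,-126,113.4]
    print(t,'h',(P@NP).round(2),'along',(P@TP).round(2),'dy',P[1].round(2),((np.array(s['ft_force'])-f0)@(RZ@NP)).round(1),s['clock'])
print(bot.servo_line(tip(y,al,9),q,speed=30,until_force=1.2)); rep('contact')
print(bot.servo_line(tip(y,al,0.5),q,speed=15,until_force=8)); rep('stop'); bot.dwell(.2); rep('in')
bot.servo_line(tip(y,al,20),q,speed=60); bot.dwell(.1); rep('up')
bot.servo_line(tip(y,al,60),q,speed=150)
c=bot.read_camera("side"); s=bot.read_state()
cv2.imwrite("pics/zd3.png",cv2.resize(c['image'][75:285,205:325],None,fx=2.8,fy=2.8,interpolation=cv2.INTER_CUBIC))
c=bot.read_camera("wrist"); cv2.imwrite("pics/w4.png",c['image'])
```

```text
False
contact h 8.95 along -3.03 dy -1.5 -1.3 8.2583
True
stop h 3.55 along -2.88 dy -1.52 10.1 8.7
in h 3.56 along -2.87 dy -1.5 10.5 8.9
up h 19.78 along -3.19 dy -1.48 -0.8 9.4333
```

View pics/w4.png

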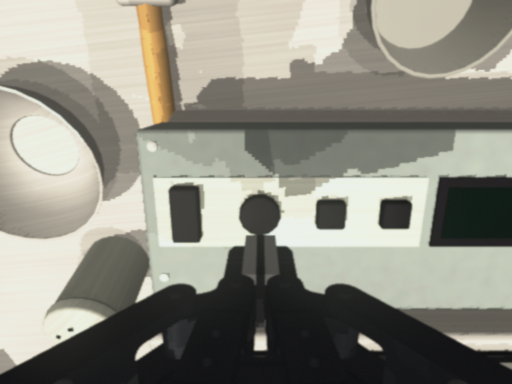

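The key went fully in (10 N at h = 3.5 mm). The wrist view shows it up again at (260,214), with its neighbours untouched. Now I go over the lid pad.

```bash
cat >> h.py <<'E'
def pad(th,h=0,dx=-2.5,dy=-1):
    t=np.radians(th); return W([203-337*np.cos(t)+14*np.sin(t)+h*np.sin(t)+dx,dy,163+337*np.sin(t)+14*np.cos(t)+h*np.cos(t)])
def padpose(th,h=0):
    q,a=att(-th); return pad(th,h)-19*a,q
E
python3 - <<'E'
from h import *
from rig import bot
for th in(26,20,10,0,-1): print(th,bot.ik(*padpose(th,0)))
q,a=att(15)
p=loc(bot.read_state()['ee_pos']);
bot.servo_line(W([-240,-60,430]),q,speed=250)
bot.move_to(*padpose(26,60))
s=bot.read_state(); f0=s['ft_force']
for n in("side","scene"):
    c=bot.read_camera(n); cv2.imwrite(f"pics/{n}5.png",c['image'])
c=bot.read_camera("wrist"); 
g=c['image'].copy()
for y in(-75,75):
  for x in(-20,20):
    t=np.radians(26); u=proj(c,pad(26,0,-2.5+x*np.cos(t),-1+y)+[0,0,-x*np.sin(t)],s); cv2.circle(g,tuple(int(i) for i in u),3,(0,0,255),-1)
cv2.imwrite("pics/w5.png",g); print(s['clock'],loc(s['ee_pos']))
E
```

```text
26 [-0.00631874  0.73554129  0.72717937  0.0483615   2.1304053  -1.46094101]
20 [-1.11592716e-03  6.25426512e-01  9.51520020e-01  3.58058433e-02
  1.91194165e+00 -1.46593935e+00]
10 [ 0.00798157  0.50055277  1.24243443  0.01870026  1.57214357 -1.46450455]
0 [ 1.71514131e-02  4.33616986e-01  1.46873742e+00 -4.44089210e-16
  1.23923824e+00 -1.45373317e+00]
-1 [ 0.01804503  0.43001587  1.48840506 -0.00219867  1.20584049 -1.45207263]
12.3667 [-61.81115232  -1.23789639 395.10007316]
```

View pics/side5.png

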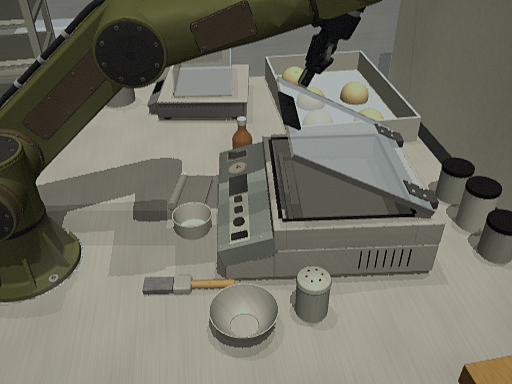

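View pics/w5.png

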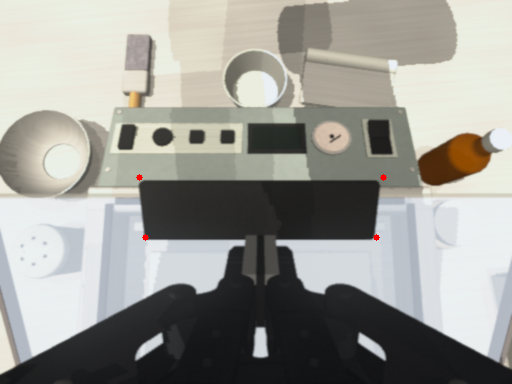

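The pad appears in the wrist view at x 140-380, y 180-239, and my predicted corners agree to within a few pixels. I'm lowering to contact, then following the hinge arc.

Run:
```python
from h import *
from rig import bot
f0=np.array(bot.read_state()['ft_force'])
def rep(t):
    s=bot.read_state(); a=Rq(s['tool_rot']).as_matrix()[:,1]
    print(t,'tip',loc(s['ee_pos']+19*a).round(1),'F',((np.array(s['ft_force'])-f0)@RZ).round(1),round(s['clock'],2))
p,q=padpose(26,-25)
print(bot.servo_line(p,q,speed=40,until_force=2)); rep('contact')
a=att(-26)[1]; s=bot.read_state(); tip=loc(s['ee_pos']+19*a)
# lid angle from tip: radial line with 14 mm offset
v=np.array([203-2.5-tip[0],tip[2]-163]); th=np.degrees(np.arctan2(v[1],v[0])-np.arctan2(14,337)); print('theta',th)
for t in np.arange(np.floor(th-2),5,-3):
    p,q=padpose(t); h=bot.servo_line(p,q,speed=60,until_force=25)
    if h: rep('HIT %g'%t); break
    if int(t)%2==0: rep(t)
rep('end')
```

```text
True
contact tip [-96.   -1.  323.8] F [-0.6  0.1 -1.1] 13.89
theta 26.09702206229341
24.0 tip [-101.8   -1.   313.2] F [-0.1  1.  -0.1] 14.26
18.0 tip [-115.6   -1.   280.7] F [-1.   1.1 -0.6] 15.14
12.0 tip [-126.2   -1.   247.1] F [-0.5  0.6  1.4] 16.02
6.0 tip [-133.    -1.   212.6] F [1.  0.9 1.9] 16.91
end tip [-133.    -1.   212.6] F [1.  0.9 1.9] 16.91
```

Run:
```python
from rig import bot
import cv2
for n in("side","wrist"):
    c=bot.read_camera(n); cv2.imwrite(f"pics/{n}6.png",c['image'])
s=bot.read_state();print(s['ft_force'],s['moment'])
```

```text
[ 0.75344381 -0.93190504  5.45190968] [ 0.04042062 -0.01104563  0.0427726 ]
```

View pics/side6.png

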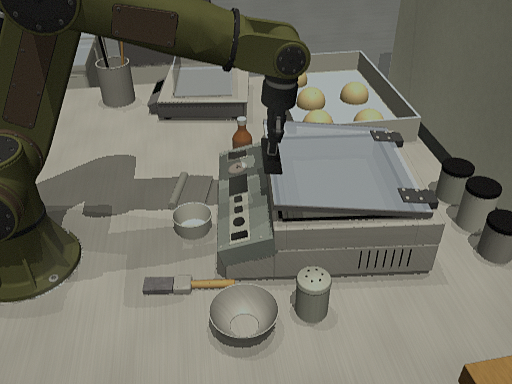

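View pics/wrist6.png

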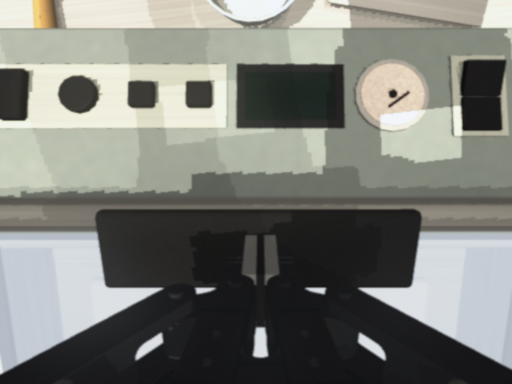

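The lid is following and the fingertips sit on the pad, with the lid about 6° open. The rocker and keys are still right. Continuing to shut.

Run:
```python
from h import *
from rig import bot
def rep(t):
    s=bot.read_state(); a=Rq(s['tool_rot']).as_matrix()[:,1]
    print(t,'tip',loc(s['ee_pos']+19*a).round(1),'F',(np.array(s['ft_force'])@RZ).round(1),round(s['clock'],2))
for t in(4,2,1):
    h=bot.servo_line(*padpose(t),speed=40,until_force=25); bot.dwell(.1); rep((t,h))
q,a=att(0)
p=pad(0)-19*a
h=bot.servo_line(p-[0,0,10],q,speed=15,until_force=16); rep(('final',h)); bot.dwell(.5); rep('hold')
for n in("side","wrist","scene"):
    c=bot.read_camera(n); cv2.imwrite(f"pics/{n}7.png",c['image'])
```

```text
(4, False) tip [-134.5   -1.   200.8] F [0.8 0.7 4.6] 17.55
(2, False) tip [-135.7   -1.   189. ] F [0.9 0.7 6.6] 18.09
(1, False) tip [-136.   -1.  183.] F [1.8 0.3 5.2] 18.49
('final', True) tip [-136.2   -1.   177.2] F [-1.2  0.1  7.6] 19.08
hold tip [-136.3   -1.   177.2] F [-2.5 -0.5  7.3] 19.58
```

View pics/side7.png

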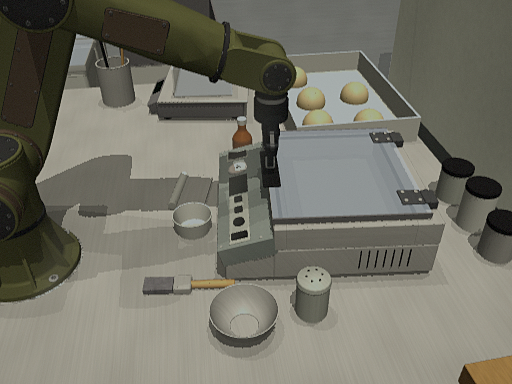

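View pics/wrist7.png

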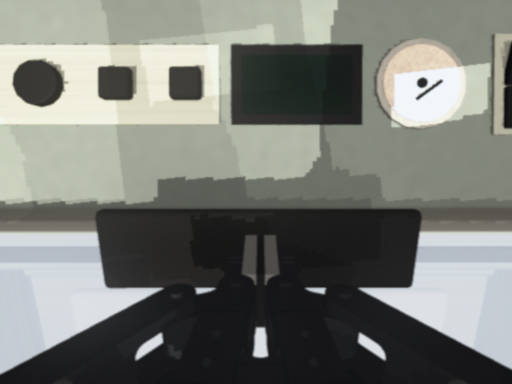

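View pics/scene7.png

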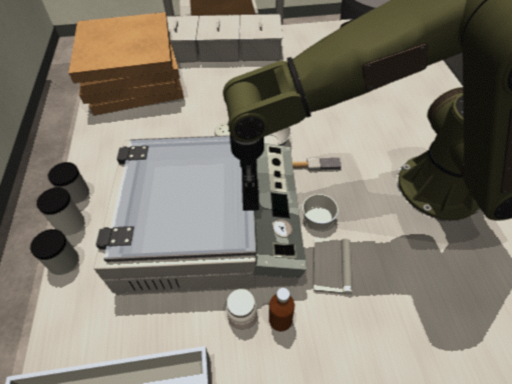

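The tip is at 177.2, which is the shut height, but the force reads a modest 7 N. I'll push a little further to confirm the stop and get more margin.

Run:
```python
from h import *
from rig import bot
q,a=att(0)
def rep(t):
    s=bot.read_state(); tip=s['ee_pos']+19*Rq(s['tool_rot']).as_matrix()[:,1]
    print(t,tip.round(2)[2],'F',np.array(s['ft_force']).round(1),round(s['clock'],2))
s=bot.read_state(); p=pad(0)-19*a; p[2]=s['ee_pos'][2]
for k in(1,2,3,4,5):
    h=bot.servo_line(p-[0,0,k],q,speed=10,until_force=20); bot.dwell(.2); rep((k,h))
    if h or bot.read_state()['ft_force'][2]>25: break
bot.dwell(.5); rep('hold')
c=bot.read_camera("side"); d=c['depth']
cv2.imwrite("pics/side8.png",cv2.resize(c['image'][100:290,200:450],None,fx=3,fy=3))
```

```text
(1, False) 177.06 F [-0.1  1.2 10.6] 20.18
(2, False) 176.98 F [-4.5 -0.8 19.3] 20.63
(3, False) 176.94 F [-9.3 -0.6 27.5] 21.08
hold 176.92 F [-9.5 -0.8 26.2] 21.58
```

View pics/side8.png

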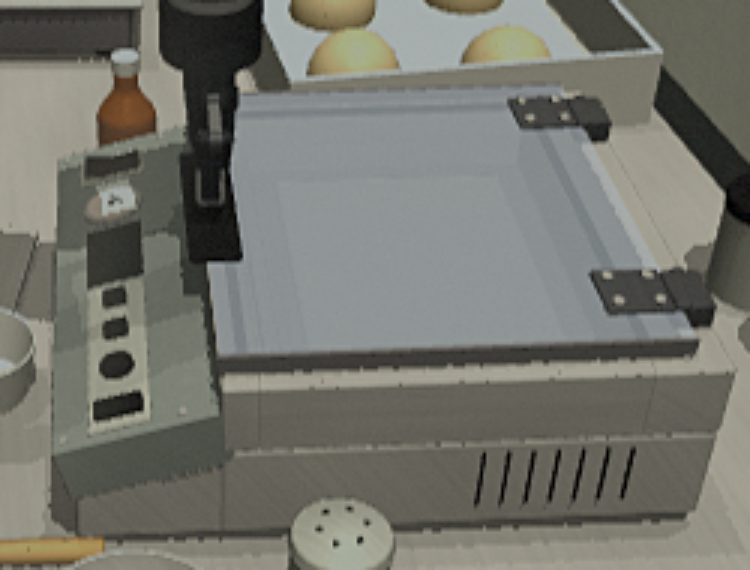

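The lid is hard against its stop: the tip stays at 176.9 mm while the force rises to 26 N. The picture shows it flat on the rim, so I'm handing in.

```bash
python3 -c "
from rig import bot
bot.finish_job(); s=bot.read_state(); print(s['clock'],s['ee_pos'],s['ft_force'])"
```

```text
the job is handed in; nothing more can be done
the job is handed in; nothing more can be done
```

The job is done and handed in at about 21.6 s of the 64 s allowed. The hand-in gives no verdict, so what follows are my own checks.

- **Rocker:** I pressed its rear end over. Wrist-camera depth then showed the rear half flat at about 4.5 mm and the front end up at about 12 mm, so it is on. In a later wrist picture, with the lid nearly shut, it was still over.
- **Pump key:** I pressed it to 3.5 mm above the panel at about 10 N, which is fully in, and let it go. The wrist picture afterwards showed it up, with the neighbouring keys not pressed.
- **Lid:** I pressed it down by the pad along its hinge arc from about 26° open. It is hard on its stop: the fingertips stayed at 176.9 mm (shut is 177) while the push rose to 26 N. The arm was holding it there at hand-in.
- **Loose things:** I saw none of them move in the pictures. I judged this by eye and did not measure it. In the last scene and side pictures the arm stood in front of part of the machine.

**Checks that disagreed:**
- The wrist camera put the controls 2–4 mm nearer the robot than my fit from the two fixed cameras. I corrected for that before each press.
- The force reading shifts by a few newtons when the tool tilts. It read too low while the lid was closing (about 7 N when it first reached shut), so I pushed about 3 mm further to confirm the stop.

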